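# Dock the catch box and run the tablet mill on speed three

### The job

Slide the loose catch box up to the tablet mill until its back wall sits flush and square against the mill's outlet face, centred under the chute. Only then turn the mill's spring-return dial clockwise, past the one-dot and two-dot clicks, to the third click (three dots), and keep holding it there: the mill runs only while the dial is held, so finish while still holding the dial at the third click, with the catch box still flush. Leave the mortar, vial, tablet tube and spoon alone.

Things in the scene. Friction and masses are not known exactly. Their poses are not given: they have to be found in the camera images.
- mill: cordless tablet mill standing fast on the table, a white housing 200 mm long (its x), 110 wide (y), 125 tall to the flat deck. Origin: centre of its underside; z up. The outlet face is the flat end at x = -100 mm; a grey chute 36 mm wide sticks out 22 mm from it, between 43 and 73 mm above the table. On the deck: a round hopper of 72 mm diameter at x = -50 mm, reaching 37 mm above the deck, and the dial, axis at x = +50 mm, y = 0
- mill_dock (a point): point on the mill's outlet face, at table height, below the middle of the chute; axes parallel to the mill's, so the catch box comes from its -x side
- dial (a joint): angle of the dial, rad: 0 at rest (off), grows clockwise seen from above. Clicks (detents) at 0.40 (one dot), 0.80 (two dots), 1.20 (three dots), end stop at 1.30; the ridge between clicks lies halfway. A spring drives it back to 0 from everywhere when let go, also out of the clicks: holding or turning it takes 0.06 to 0.16 N m, which jumps by some 0.045 N m on leaving each click and eases off over the ridge into the next. At the third click means above 1.08 rad
- dial_grip (a point): point on the dial's axis, 28 mm above the deck (153 mm above the table), in the dial's turning frame: x runs along the grip bar towards its white-lined pointer end, z up. At rest x is parallel to the mill's x. The grip bar is 52 mm long (x), 12 mm wide (y), upright from 12 to 40 mm above the deck, on a round skirt of 60 mm diameter whose top is 12 mm above the deck
- catch_box: loose open-topped aluminium catch box, about 0.16 kg, 100 mm long (its x), 64 wide (y), 34 tall, wall 3 mm; it passes 9 mm below the chute. Origin: centre of the underside of the tray (without the rib); z up; the flat back wall at x = +50 mm goes against the mill. At the other end, in the middle, an upright finger rib sticks out 28 mm: x = -50 to -78 mm, 12 mm thick (y), 34 mm tall
- catch_box_back (a point): middle of the outer side of the catch box's back wall, at its underside; axes as the catch box. When docked it coincides with mill_dock and the axes are parallel
- catch_box_grip (a point): middle of the finger rib, 22 mm above the table, 65 mm in front of the box's origin (x = -65 mm); axes as the catch box. Pinch the rib across its 12 mm (along y)
- mortar: bystander: white ceramic mortar, 104 mm across the rim, 55 tall; origin at the centre of its underside
- vial: bystander: clear glass vial with aluminium screw cap, 28 mm diameter, 59 tall, upright; origin at the centre of its underside
- tube: bystander: yellow plastic flip-top tablet tube, 30 mm diameter, 82 tall, upright; origin at the centre of its underside
- spoon: bystander: aluminium spoon lying flat, about 137 mm long along its x, 8 mm high; origin at its middle, at the table
There are look-alikes about, which are no part of the job. There is more than one size of the catch_box; the one meant has the size given above.

How it is judged:
By the outcome, as a careful person would: the job done as asked, in the order asked, and still so for the second after the job is handed in, while the arm keeps its last pose, push and grip.
It also fails if it takes over 45 s, if anything falls off the work surface, if the arm or the gripper's body presses on something with over 40 N, if the wrist force passes 120 N, or if a joint passes its speed limit or range.

### The arm

A 6-joint arm with a two-finger parallel gripper is mounted at the origin on the work surface. World frame = base frame: x ahead of the robot, y to its left, z up, the work surface at z = 0. Lengths are in mm, angles in rad, forces in N, time in s.
With the tool pointing down it reaches from about 400 to 925 mm from the base axis. Payload 12.5 kg.
Tool frame: the origin (TCP) lies on the centre line of the jaws, within the pads' length; the fingertips stand 19 mm ahead of it and the grasp point (between the pads) is the TCP; y points along the fingers, x is the direction in which the jaws open and shut, and the axes are right-handed (so a half turn about y gives the same grasp; the last joint's range is limited). The gripper opens to 95 mm and grips with 3 to 60 N. Pads are 20 mm wide; open, the fingers measure 119 mm over their backs; the gripper's body (75 mm by 180 mm) begins 59 mm behind the grasp point.
Start: joints at [-1.272, 0.491, 1.559, -0, 1.092, -0.106], TCP at [246.17, -574.495, 233.661] pointing down, gripper open.
Joint ranges: [-3.1, 3.1], [-0.84, 2.19], [0.05, 2.79], [-1.13, 4.28], [0.06, 2.93], [-2.69, 2.69]. Speed limits (rad/s): [2.22, 2.22, 2.79, 3.14, 3.14, 3.14].

### API

Orientations are given as [roll, pitch, yaw] about the fixed x, y, z axes, in that order (R = Rz(yaw) Ry(pitch) Rx(roll)).
In Python, from cell import env gives the robot as it stands. The module is installed in compiled form; this text tells all that it offers.
- The arm moves only by the tool move_arm, never from a script. Its argument "rows" is a list of rows, each an object of numbers: "tx", "ty", "tz": the shift along the tool's x, y, z in cm; "rx", "ry", "rz": the turn, a rotation vector about the tool's x, y, z in rad; "grip": the opening in per cent of the stroke, from 0 (shut) to 100 (fully open). In form: [{"tx": .., "ty": .., "tz": .., "rx": .., "ry": .., "rz": .., "grip": ..}, ...]. A call has 1 to 10 rows; each row shifts and turns the commanded pose from where the row before left it, along the tool's axes as they then stand; what a row does not reach is not made up. A row lasts 1/12 s, in which the tool goes at most 41.7 mm and 7.16 degrees, less where a joint would pass 70% of its speed; a pose out of reach is approached as far as the arm can. A call is refused whole if a number of a shift passes 4.17 or a number of a turn 0.125, either way. A call with a gripper value outside its range is refused whole. The fingers move at their own pace and stop on an object; the grip force is fixed at half the most. Time passes only in rows, so rows that do not move let the fingers close. It gives the time, the measured TCP pose, the force and the opening at its end, in the units of the state.
- env.state(): the state, without advancing time (a new reading comes with each control period).
- env.read_camera(name): name is "side" or "top" or "wrist"; returns (picture, depth): 420x560x3 uint8, blue, green, red; 420x560 float32, mm along the optical axis (not along the pixel's ray), 0 where there is no reading.
- env.calibration(name): a dict with "vertical_fov" (degrees; the focal length in pixels is half the picture's height over the tangent of half this angle, whatever the lens; pixels are square), "cx", "cy" (the principal point, pixels), "dist" ([k1, k2, p1, p2, k3] as OpenCV has them; the pictures are not rectified), "eye" and "rotation" of the camera in the world. Camera axes: x right, y up, looking along -z (the intrinsics and any distortion apply to the point x, -y, -z); pixel columns grow to the right and rows downward; lengths in mm; the calibration is good to about 2 mm. A picture is of the moment at which its call begins: read the wrist's pose just before it. calibration takes no time and is no camera call; for the wrist camera it gives the pose at the moment of the call.
- env.job_done(): hands the job in, once; it reports no verdict.
The state is a dict: "t": time; "joints": joint angles; "qvel": joint speeds; "tau": joint torques, N m; "eef_pos": TCP position; "tcp_rot": TCP orientation; "ft_force": force on the tool from outside, world axes, zero at the start; "moment": the same for the moment, N m; "opening": opening from 0.0 (shut) to 1.0 (fully open).
Only numpy, scipy, OpenCV 4.12 (cv2) and the standard library are available. Lean on these libraries where they do the work, as an engineer would, in place of code of your own. Each camera call takes 0.05 s, during which the arm holds its last target.

## Working session

There is one attempt and no reset: what is moved stays moved. The work goes in short steps, Python scripts to look and compute and a tool call to move; the robot and the scene stay as the last step left them, time stands still between calls to the robot, and variables do not carry over. Pictures are saved under pics/ and viewed, and the job is handed in when it is done.

Besides the shell and the picture viewer there is one more tool, called after "Request:" by a JSON object that holds its "method" and its "body", one argument or row to a line. move_arm: Moves the arm, as the interface text tells. Its arguments: {"type":"object","properties":{"rows":{"type":"array"}},"required":["rows"]}

```bash
mkdir -p pics; cat > h.py <<'E'
import numpy as np,cv2
from cell import env
def K(c,shape=(420,560)):
    f=shape[0]/2/np.tan(np.radians(c["vertical_fov"])/2)
    return np.array([[f,0,c["cx"]],[0,f,c["cy"]],[0,0,1.]])
def ray(c,px):
    px=np.array(px,float).reshape(-1,1,2)
    u=cv2.undistortPoints(px,K(c),np.array(c["dist"],float)).reshape(-1,2)
    d=np.c_[u[:,0],-u[:,1],-np.ones(len(u))]
    return np.array(c["eye"],float),d@np.array(c["rotation"],float).T
def plane(c,px,z):
    e,d=ray(c,px); return e+d*((z-e[2])/d[:,2])[:,None]
def proj(c,P):
    P=np.atleast_2d(P).astype(float); q=(P-np.array(c["eye"]))@np.array(c["rotation"],float)
    q=q*[1,-1,-1]; return cv2.projectPoints(q,np.zeros(3),np.zeros(3),K(c),np.array(c["dist"],float))[0].reshape(-1,2)
def depthpt(c,px,dep):
    e,d=ray(c,px); return e+d*np.array(dep).reshape(-1,1)
E
python3 - <<'E'
from h import *
for n in ["top","side","wrist"]:
    c=env.calibration(n);p,d=env.read_camera(n)
    cv2.imwrite(f"pics/{n}0.png",p);np.savez(f"pics/{n}0.npz",p=p,d=d,c=np.array(c,dtype=object))
    print(n,c)
print(env.state())
E
```

```text
top {'vertical_fov': 56.835547826318354, 'cx': 283.24584394885613, 'cy': 209.12223952283483, 'dist': array([0.03216348, 0.        , 0.        , 0.        , 0.        ]), 'eye': array([ 498.83691046,  -18.30260407, 1078.55533909]), 'rotation': array([ 0.11565279, -0.0118153 , -1.57786216])}
side {'vertical_fov': 46.64411019642927, 'cx': 286.700668687099, 'cy': 207.99623761266716, 'dist': array([-0.08491189,  0.        ,  0.        ,  0.        ,  0.        ]), 'eye': array([886.38913296, 518.39487167, 813.29094753]), 'rotation': array([0.72629849, 0.0131465 , 2.66959981])}
wrist {'vertical_fov': 69.96722371164886, 'cx': 281.2088123560375, 'cy': 211.6241579394917, 'dist': array([0.01275496, 0.        , 0.        , 0.        , 0.        ]), 'eye': array([ 322.53847563, -541.32844433,  383.48301758]), 'rotation': array([-2.98460078e-01,  1.03077245e-03, -1.16624098e+00])}
{'t': 0.15, 'joints': array([-1.27161341e+00,  4.91410164e-01,  1.55933505e+00,  5.26491590e-06,
        1.09170931e+00, -1.05628013e-01]), 'qvel': array([-0.00037139, -0.00173985, -0.00174058,  0.00065041,  0.00065478,
       -0.00235697]), 'tau': array([ 2.65806237e-03, -6.12896991e+01, -2.58279902e+01,  6.92534423e-02,
        4.73300996e-02, -8.90415549e-05]), 'eef_pos': array([ 246.10687295, -574.31402612,  233.19395876]), 'tcp_rot': array([-1.57070081e+00,  8.56573940e-04, -1.16598778e+00]), 'ft_force': array([-0.18392183, -0.09959528, -0.06234304]), 'moment': array([ 0.01099593,  0.00656529, -0.08075847]), 'opening': 0.9998859380937187}
```

```bash
sed -i 's/np.array(c\["rotation"\],float)/R(c["rotation"])/g' h.py; cat >> h.py <<'E'
from scipy.spatial.transform import Rotation
def R(r): return Rotation.from_euler("xyz",np.array(r,float)).as_matrix()
def load(n):
    z=np.load(f"pics/{n}.npz",allow_pickle=True); return z["p"],z["d"],z["c"].item()
def snap(cam,n):
    c=env.calibration(cam);p,d=env.read_camera(cam)
    cv2.imwrite(f"pics/{n}.png",p);np.savez(f"pics/{n}.npz",p=p,d=d,c=np.array(c,dtype=object)); return p,d,c
E
```

```text
(no output)
```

View pics/top0.png

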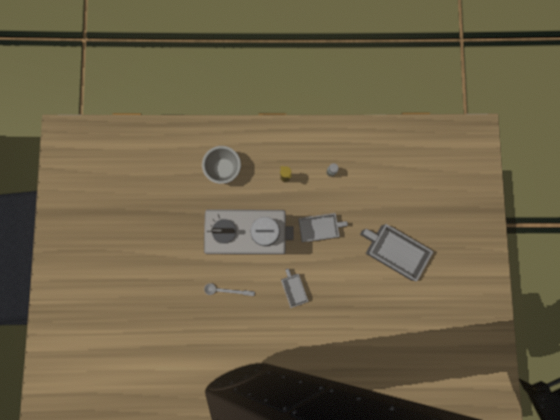

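View pics/side0.png

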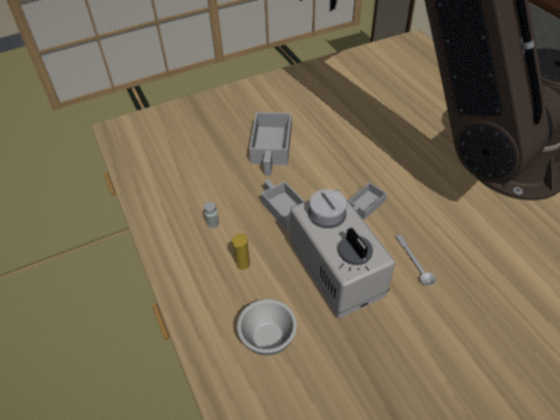

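View pics/wrist0.png

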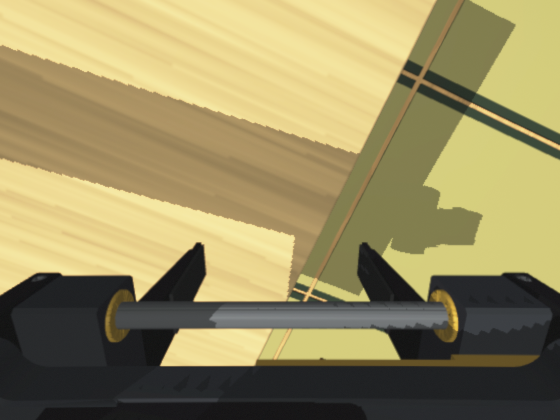

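```bash
python3 - <<'E'
from h import *
p,d,c=load("top0")
cv2.imwrite("pics/crop_top0.png",cv2.resize(p[140:320,190:450],None,fx=3,fy=3,interpolation=cv2.INTER_CUBIC))
hsv=cv2.cvtColor(p,cv2.COLOR_BGR2HSV)
m=((hsv[...,1]<60)&(hsv[...,2]>60)).astype(np.uint8)
m[:115]=0;m[330:]=0
cs,_=cv2.findContours(m,cv2.RETR_EXTERNAL,cv2.CHAIN_APPROX_NONE)
for k in cs:
    if cv2.contourArea(k)<100: continue
    r=cv2.minAreaRect(k); b=cv2.boxPoints(r)
    zz=130 if 200<r[0][0]<285 and 205<r[0][1]<260 else 34
    w=plane(c,b,zz)
    print(np.round(r[0]),np.round(r[1],1),"depth z", np.round(depthpt(c,[r[0]],[d[int(r[0][1]),int(r[0][0])]])[0]))
    print(np.round(w[:,:2]).tolist(), np.linalg.norm(w[1]-w[0]).round(),np.linalg.norm(w[2]-w[1]).round())
E
```

```text
[229. 289.] [50.2 11.1] depth z [406. 117.   0.]
[[397.0, 179.0], [426.0, 179.0], [421.0, 47.0], [392.0, 47.0]] 29.0 132.0
[293. 287.] [38.  19.7] depth z [411. -57.   4.]
[[452.0, -15.0], [469.0, -64.0], [375.0, -96.0], [359.0, -47.0]] 52.0 99.0
[394. 249.] [73.1 36.6] depth z [ 512. -336.    3.]
[[519.0, -217.0], [605.0, -270.0], [505.0, -435.0], [422.0, -382.0]] 100.0 193.0
[323. 227.] [25.2 48.4] depth z [ 574. -143.    4.]
[[597.0, -70.0], [615.0, -200.0], [547.0, -208.0], [530.0, -79.0]] 131.0 68.0
[245. 231.] [44. 82.] depth z [556.  64. 124.]
[[610.0, 164.0], [609.0, -37.0], [502.0, -36.0], [503.0, 162.0]] 201.0 108.0
[221. 164.] [37. 38.] depth z [750. 142.   8.]
[[796.0, 191.0], [796.0, 86.0], [692.0, 86.0], [693.0, 189.0]] 104.0 103.0
```

View pics/crop_top0.png

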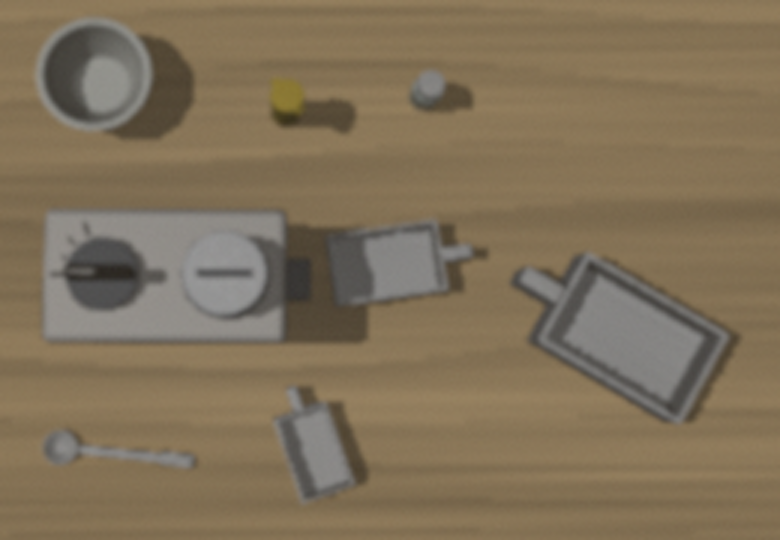

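The candidates in the top view are the boxes at px (320,228), about 131x68 mm with rib; (293,287), about 99x52; and (394,249), about 193x100. Only the one at (320,228) fits 128x64. It is also the one in front of the outlet.

Next I'll plan the approach over its rib for a close wrist view, which will also be the confirming crop.

```bash
cat >> h.py <<'E'
def pose():
    s=env.state(); return s["eef_pos"],s["tcp_rot"],s
def plan(target,yaw,n,nr=None,p=None,y0=None):
    """n translation rows, frame at row start; prints cm in tool axes"""
    if p is None: p,r,s=pose(); y0=r[2]
    p=np.array(p,float); nr=nr or n; tot=(yaw-y0); N=max(n,nr); y=y0
    dp=(np.array(target)-p)/n
    for i in range(N):
        v=dp/10 if i<n else 0*dp
        tx=v[0]*np.cos(y)+v[1]*np.sin(y); tz=-v[0]*np.sin(y)+v[1]*np.cos(y); ty=-v[2]
        w=tot/nr if i<nr else 0
        print(f'tx {tx:.2f} ty {ty:.2f} tz {tz:.2f} ry {-w:.3f}'); y+=w
E
python3 - <<'E'
from h import *
p,d,c=load("top0")
print(plane(c,[[343,224],[331,208]],34))
plan([585,-200,220],0.0,14,14)
E
```

```text
[[ 578.73716807 -192.59070453   34.        ]
 [ 622.43004916 -161.10300343   34.        ]]
tx -1.50 ty 0.09 tz 3.28 ry -0.083
tx -1.23 ty 0.09 tz 3.39 ry -0.083
tx -0.94 ty 0.09 tz 3.48 ry -0.083
tx -0.65 ty 0.09 tz 3.55 ry -0.083
tx -0.35 ty 0.09 tz 3.59 ry -0.083
tx -0.05 ty 0.09 tz 3.61 ry -0.083
tx 0.25 ty 0.09 tz 3.60 ry -0.083
tx 0.55 ty 0.09 tz 3.56 ry -0.083
tx 0.84 ty 0.09 tz 3.51 ry -0.083
tx 1.13 ty 0.09 tz 3.42 ry -0.083
tx 1.41 ty 0.09 tz 3.32 ry -0.083
tx 1.68 ty 0.09 tz 3.19 ry -0.083
tx 1.94 ty 0.09 tz 3.04 ry -0.083
tx 2.19 ty 0.09 tz 2.87 ry -0.083
```

Request:
{"method": "move_arm", "body": {
  "rows": [
    {"tx": -1.5,"tz": 3.28,"ry": -0.083},
    {"tx": -1.23,"tz": 3.39,"ry": -0.083},
    {"tx": -0.94,"tz": 3.48,"ry": -0.083},
    {"tx": -0.65,"tz": 3.55,"ry": -0.083},
    {"tx": -0.35,"tz": 3.59,"ry": -0.083},
    {"tx": -0.05,"tz": 3.61,"ry": -0.083},
    {"tx": 0.25,"tz": 3.6,"ry": -0.083},
    {"tx": 0.55,"tz": 3.56,"ry": -0.083},
    {"tx": 0.84,"tz": 3.51,"ry": -0.083},
    {"tx": 1.13,"tz": 3.42,"ry": -0.083}
  ]
}}

```text
validation failed for argument at $.ro...
```

Request:
{"method": "move_arm", "body": {
  "rows": [
    {"tx": 1.41,"tz": 3.32,"ry": -0.083},
    {"tx": 1.68,"tz": 3.19,"ry": -0.083},
    {"tx": 1.94,"tz": 3.04,"ry": -0.083},
    {"tx": 2.19,"tz": 2.87,"ry": -0.083},
    {},
    {}
  ]
}}

```text
validation failed for argument at $.ro...
```

```bash
python3 - <<'E'
from h import *
snap("wrist","w1"); snap("top","t1"); print(pose()[:2])
E
```

```text
(array([ 246.137355  , -574.4020808 ,  233.38671359]), array([-1.57076770e+00,  4.45133003e-04, -1.16598897e+00]))
```

View pics/w1.png

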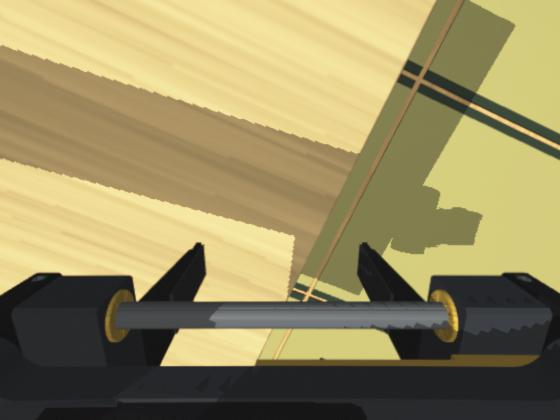

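Both calls were refused, so the arm hasn't moved and the wrist view is unchanged. It looks like every row needs all its keys.

Request:
{"method": "move_arm", "body": {
  "rows": [
    {"tx": -1.5,"ty": 0,"tz": 3.28,"rx": 0,"ry": -0.083,"rz": 0,"grip": 100},
    {"tx": -1.23,"ty": 0,"tz": 3.39,"rx": 0,"ry": -0.083,"rz": 0,"grip": 100},
    {"tx": -0.94,"ty": 0,"tz": 3.48,"rx": 0,"ry": -0.083,"rz": 0,"grip": 100},
    {"tx": -0.65,"ty": 0,"tz": 3.55,"rx": 0,"ry": -0.083,"rz": 0,"grip": 100},
    {"tx": -0.35,"ty": 0,"tz": 3.59,"rx": 0,"ry": -0.083,"rz": 0,"grip": 100},
    {"tx": -0.05,"ty": 0,"tz": 3.61,"rx": 0,"ry": -0.083,"rz": 0,"grip": 100},
    {"tx": 0.25,"ty": 0,"tz": 3.6,"rx": 0,"ry": -0.083,"rz": 0,"grip": 100},
    {"tx": 0.55,"ty": 0,"tz": 3.56,"rx": 0,"ry": -0.083,"rz": 0,"grip": 100},
    {"tx": 0.84,"ty": 0,"tz": 3.51,"rx": 0,"ry": -0.083,"rz": 0,"grip": 100},
    {"tx": 1.13,"ty": 0,"tz": 3.42,"rx": 0,"ry": -0.083,"rz": 0,"grip": 100}
  ]
}}

```text
t: 1.08
eef_pos: [489.5, -305.9, 233.7]
tcp_rot: [-1.571, -0.0, -0.332]
ft_force: [0.3, -0.8, -0.0]
opening: 0.996
```

Request:
{"method": "move_arm", "body": {
  "rows": [
    {"tx": 1.41,"ty": 0.2,"tz": 3.32,"rx": 0,"ry": -0.083,"rz": 0,"grip": 100},
    {"tx": 1.68,"ty": 0.2,"tz": 3.19,"rx": 0,"ry": -0.083,"rz": 0,"grip": 100},
    {"tx": 1.94,"ty": 0.2,"tz": 3.04,"rx": 0,"ry": -0.083,"rz": 0,"grip": 100},
    {"tx": 2.19,"ty": 0.2,"tz": 2.87,"rx": 0,"ry": -0.083,"rz": 0,"grip": 100},
    {"tx": 0,"ty": 0,"tz": 0,"rx": 0,"ry": 0,"rz": 0,"grip": 100},
    {"tx": 0,"ty": 0,"tz": 0,"rx": 0,"ry": 0,"rz": 0,"grip": 100}
  ]
}}

```text
t: 1.58
eef_pos: [586.3, -199.1, 225.1]
tcp_rot: [-1.571, 0.001, -0.001]
ft_force: [-0.3, -0.0, -0.2]
opening: 0.998
```

```bash
python3 - <<'E'
from h import *
snap("wrist","w1"); print(pose()[:2])
E
```

```text
(array([ 585.6549906 , -200.20390177,  225.3284671 ]), array([-1.57083128e+00,  5.83877919e-04, -3.35391803e-03]))
```

View pics/w1.png

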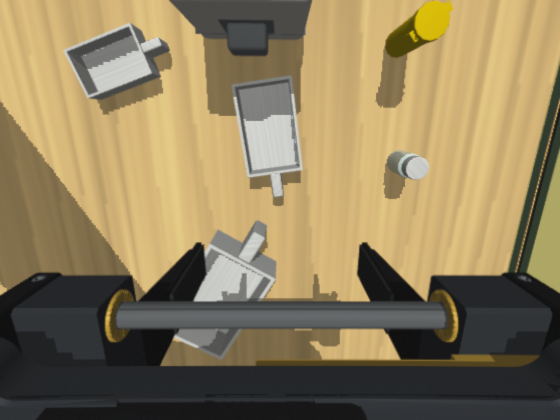

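```bash
python3 - <<'E'
from h import *
p,d,c=load("w1")
cv2.imwrite("pics/w1c.png",cv2.resize(p[0:210,170:340],None,fx=3.8,fy=2.85*1,interpolation=cv2.INTER_CUBIC)) if 0 else cv2.imwrite("pics/w1c.png",cv2.resize(p[0:210,170:340],None,fx=2.8,fy=2.8,interpolation=cv2.INTER_CUBIC))
hgt=d.copy()
yy,xx=np.mgrid[0:420,0:560]
P=depthpt(c,np.c_[xx.ravel(),yy.ravel()],d.ravel()).reshape(420,560,3)
np.save("pics/P1.npy",P)
reg=np.zeros((420,560),bool);reg[60:205,215:320]=1
rim=reg&(abs(P[...,2]-34)<5)&(d>0)
q=P[rim][:,:2].astype(np.float32)
print(len(q),np.median(P[rim][:,2]))
for m,name in [(q,"all")]:
    r=cv2.minAreaRect(m);print(r,cv2.boxPoints(r).tolist())
# chute and mill
reg2=np.zeros((420,560),bool);reg2[0:60,170:320]=1
ch=reg2&(abs(P[...,2]-73)<3); print("chute",P[ch].min(0),P[ch].max(0),np.median(P[ch],0))
v=(rim*255).astype(np.uint8);v[ch]=128;cv2.imwrite("pics/w1m.png",cv2.resize(v[0:210,170:340],None,fx=2.8,fy=2.8,interpolation=cv2.INTER_NEAREST))
E
```

```text
1169 33.14137851158205
((573.536865234375, -138.82815551757812), (64.0528564453125, 127.5876693725586), 7.896982192993164) [[533.0493774414062, -80.03948211669922], [550.5789184570312, -206.41720581054688], [614.0243530273438, -197.6168212890625], [596.4948120117188, -71.23910522460938]]
chute [502.7050433  -55.61422682  70.0035962 ] [609.3126026  -28.70819204  75.98991501] [555.37678623 -42.13208363  72.08391551]
```

View pics/w1c.png

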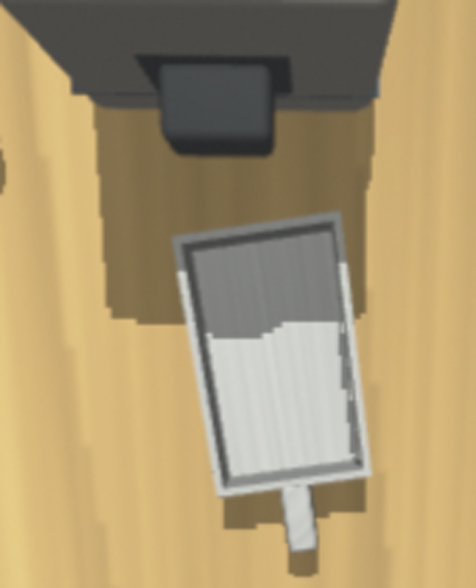

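View pics/w1m.png

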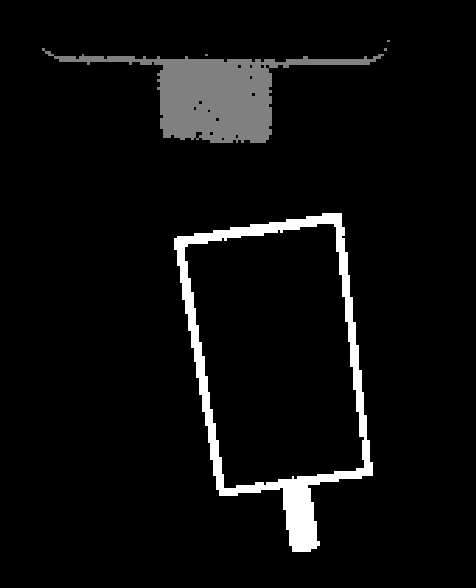

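```bash
python3 - <<'E'
from h import *
p,d,c=load("w1");P=np.load("pics/P1.npy")
F=P[0:60,170:330].reshape(-1,3)
# face: points z 20..120, not chute: y>-45
f=F[(F[:,2]>78)&(F[:,2]<115)&(F[:,0]>508)&(F[:,0]<602)&(abs(F[:,1]+37)<8)]
f2=F[(F[:,2]>10)&(F[:,2]<40)&(F[:,0]>508)&(F[:,0]<602)&(abs(F[:,1]+37)<10)]
for g in (f,f2):
    k=np.polyfit(g[:,0],g[:,1],1);print(len(g),k,np.polyval(k,556),np.std(g[:,1]-np.polyval(k,g[:,0])),g.mean(0))
t=F[(abs(F[:,2]-73)<3)&(F[:,1]<-42)&(F[:,1]>-54)]
print("chute",t[:,0].min(),t[:,0].max(),np.percentile(t[:,0],[1,99]),t[:,1].min())
for y in (-44,-48,-52):
    s=t[abs(t[:,1]-y)<2]; print(y,np.percentile(s[:,0],[1,50,99]))
# mill from top cam: deck by depth
p,d,c=load("top0")
yy,xx=np.mgrid[0:420,0:560]
T=depthpt(c,np.c_[xx.ravel(),yy.ravel()],d.ravel()).reshape(420,560,3)
m=(abs(T[...,2]-125)<6)&(xx>190)&(xx<300)&(yy>195)&(yy<270)
r=cv2.minAreaRect(T[m][:,:2].astype(np.float32));print(r,cv2.boxPoints(r).tolist(),np.median(T[m][:,2]))
E
```

```text
1826 [-8.78407068e-03 -2.84787950e+01] -33.36273834089975 0.23641276660914423 [555.1119143  -33.35493733  97.68884105]
357 [-9.57421009e-03 -2.77619260e+01] -33.08518682970688 0.20828782456172698 [557.84790767 -33.10287909  27.07906301]
chute 536.915163535632 572.474625193594 [537.47692844 572.38017249] -53.99391912344957
-44 [537.55524514 555.47733985 572.43792871]
-48 [537.47044728 554.97172816 572.36898237]
-52 [537.75323611 554.48286751 572.3411555 ]
((554.3582153320312, 64.95513916015625), (198.64364624023438, 108.69522094726562), 89.56961822509766) [[499.2660827636719, -33.955650329589844], [607.958251953125, -34.772117614746094], [609.4503173828125, 163.86593627929688], [500.7581787109375, 164.68240356445312]] 124.17584719146214
```

The close view confirms it: the rim is 64.05 mm wide and 127.6 mm overall including rib, so this is the right box. It sits at yaw 97.9° with the rib grip point at (580.5,-189.1). The dock is at (555,-33.3) and the mill yaw is 89.5°.

Request:
{"method": "move_arm", "body": {
  "rows": [
    {"tx": -0.5,"ty": 1,"tz": 1.1,"rx": 0,"ry": 0,"rz": 0,"grip": 45},
    {"tx": 0,"ty": 3,"tz": 0,"rx": 0,"ry": -0.07,"rz": 0,"grip": 45},
    {"tx": 0,"ty": 3.5,"tz": 0,"rx": 0,"ry": -0.071,"rz": 0,"grip": 45},
    {"tx": 0,"ty": 3.5,"tz": 0,"rx": 0,"ry": 0,"rz": 0,"grip": 45},
    {"tx": 0,"ty": 3,"tz": 0,"rx": 0,"ry": 0,"rz": 0,"grip": 45},
    {"tx": 0,"ty": 2,"tz": 0,"rx": 0,"ry": 0,"rz": 0,"grip": 45},
    {"tx": 0,"ty": 0,"tz": 0,"rx": 0,"ry": 0,"rz": 0,"grip": 45},
    {"tx": 0,"ty": 0,"tz": 0,"rx": 0,"ry": 0,"rz": 0,"grip": 45}
  ]
}}

```text
t: 2.3
eef_pos: [580.0, -190.6, 65.5]
tcp_rot: [-1.57, 0.001, 0.135]
ft_force: [-0.5, -1.0, 0.5]
opening: 0.498
```

```bash
python3 - <<'E'
from h import *
snap("wrist","w2"); print(pose()[:2])
E
```

```text
(array([ 580.6685735 , -190.68479921,   66.64263827]), array([-1.57132517e+00, -6.30448735e-04,  1.35402987e-01]))
```

View pics/w2.png

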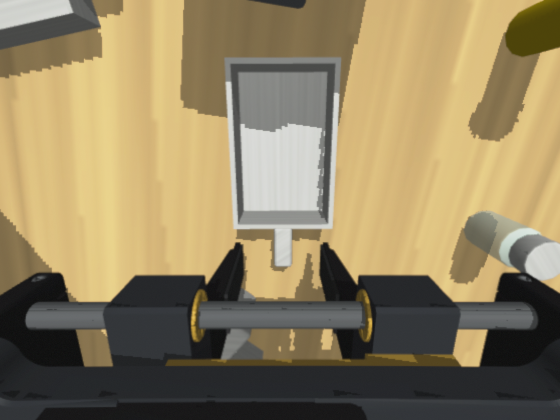

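The rib at (283,247) is centred between the fingertips at (240,245) and (325,245). I'll lower the gripper and close it.

Request:
{"method": "move_arm", "body": {
  "rows": [
    {"tx": 0,"ty": 2,"tz": 0.15,"rx": 0,"ry": 0,"rz": 0,"grip": 45},
    {"tx": 0,"ty": 1.6,"tz": 0,"rx": 0,"ry": 0,"rz": 0,"grip": 45},
    {"tx": 0,"ty": 0.6,"tz": 0,"rx": 0,"ry": 0,"rz": 0,"grip": 45},
    {"tx": 0,"ty": 0,"tz": 0,"rx": 0,"ry": 0,"rz": 0,"grip": 30},
    {"tx": 0,"ty": 0,"tz": 0,"rx": 0,"ry": 0,"rz": 0,"grip": 5},
    {"tx": 0,"ty": 0,"tz": 0,"rx": 0,"ry": 0,"rz": 0,"grip": 0},
    {"tx": 0,"ty": 0,"tz": 0,"rx": 0,"ry": 0,"rz": 0,"grip": 0},
    {"tx": 0,"ty": 0,"tz": 0,"rx": 0,"ry": 0,"rz": 0,"grip": 0}
  ]
}}

```text
t: 3.02
eef_pos: [580.8, -188.3, 24.5]
tcp_rot: [-1.572, -0.001, 0.137]
ft_force: [0.4, 0.3, -0.6]
opening: 0.155
```

```bash
python3 - <<'E'
from h import *
snap("wrist","w3"); print(pose())
E
```

```text
(array([ 580.72263827, -188.30285732,   24.38507018]), array([-1.57146522e+00, -9.10857514e-04,  1.37020957e-01]), {'t': 3.0667, 'joints': array([-4.21680784e-01,  7.36078221e-01,  1.76046359e+00, -1.40505609e-04,
        6.43923924e-01, -5.58589115e-01]), 'qvel': array([ 1.00218037e-03,  6.62036143e-05,  2.74192845e-05, -3.46790364e-03,
        1.21550694e-03, -1.34336909e-03]), 'tau': array([  0.35431836, -64.68565464, -15.44569194,   0.20500369,
        -0.07227837,   0.07205793]), 'eef_pos': array([ 580.72263827, -188.30285732,   24.38507018]), 'tcp_rot': array([-1.57146522e+00, -9.10857514e-04,  1.37020957e-01]), 'ft_force': array([-1.00894088,  0.78888743,  6.59297809]), 'moment': array([0.00595043, 0.31404584, 0.08494006]), 'opening': 0.12410888227387733})
```

View pics/w3.png

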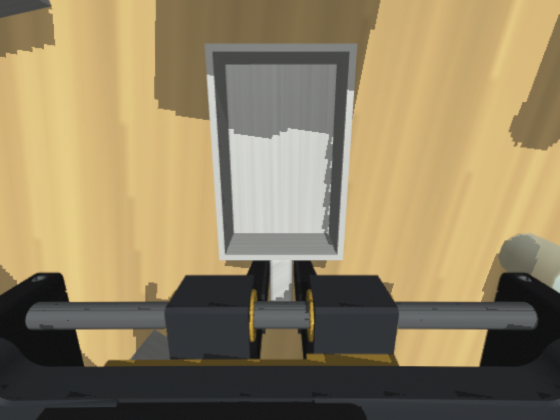

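```bash
cat > box.py <<'E'
from h import *
def box(n,x0,x1,y0,y1):
    p,d,c=load(n);yy,xx=np.mgrid[0:420,0:560]
    P=depthpt(c,np.c_[xx.ravel(),yy.ravel()],d.ravel()).reshape(420,560,3)
    m=(abs(P[...,2]-34)<5)&(xx>x0)&(xx<x1)&(yy>y0)&(yy<y1)&(d>0)
    r=cv2.minAreaRect(P[m][:,:2].astype(np.float32)); return cv2.boxPoints(r),r,P
E
python3 - <<'E'
from box import *
b,r,P=box("w3",190,370,30,262); print(b,r)
p,rot,s=pose(); print(p,s["ft_force"])
a=rot[2];M=np.array([[np.cos(a),np.sin(a)],[-np.sin(a),np.cos(a)]])
print("tool frame (x,z):",(b-p[:2])@M.T)
E
```

```text
[[ 532.5516    -79.58109 ]
 [ 547.2851   -181.68843 ]
 [ 611.28156  -172.4541  ]
 [ 596.54803   -70.346756]] ((571.9165649414062, -126.01759338378906), (64.6592025756836, 103.16484832763672), 8.210795402526855)
[ 580.72263827 -188.30285732   24.38507018] [-1.00894088  0.78888743  6.59297809]
tool frame (x,z): [[-32.8689821  114.28255971]
 [-32.22066148  11.1197526 ]
 [ 32.43732035  11.52608822]
 [ 31.78900077 114.68890288]]
```

```bash
python3 - <<'E'
from h import *
plan([554.0,-156,24.4],-0.009,7,7)
E
```

```text
tx -0.32 ty -0.00 tz 0.51 ry 0.021
tx -0.33 ty -0.00 tz 0.50 ry 0.021
tx -0.34 ty -0.00 tz 0.50 ry 0.021
tx -0.35 ty -0.00 tz 0.49 ry 0.021
tx -0.36 ty -0.00 tz 0.48 ry 0.021
tx -0.37 ty -0.00 tz 0.47 ry 0.021
tx -0.38 ty -0.00 tz 0.47 ry 0.021
```

Request:
{"method": "move_arm", "body": {
  "rows": [
    {"tx": -0.32,"ty": 0,"tz": 0.51,"rx": 0,"ry": 0.021,"rz": 0,"grip": 0},
    {"tx": -0.33,"ty": 0,"tz": 0.5,"rx": 0,"ry": 0.021,"rz": 0,"grip": 0},
    {"tx": -0.34,"ty": 0,"tz": 0.5,"rx": 0,"ry": 0.021,"rz": 0,"grip": 0},
    {"tx": -0.35,"ty": 0,"tz": 0.49,"rx": 0,"ry": 0.021,"rz": 0,"grip": 0},
    {"tx": -0.36,"ty": 0,"tz": 0.48,"rx": 0,"ry": 0.021,"rz": 0,"grip": 0},
    {"tx": -0.37,"ty": 0,"tz": 0.47,"rx": 0,"ry": 0.021,"rz": 0,"grip": 0},
    {"tx": -0.38,"ty": 0,"tz": 0.47,"rx": 0,"ry": 0.021,"rz": 0,"grip": 0},
    {"tx": 0,"ty": 0,"tz": 0,"rx": 0,"ry": 0,"rz": 0,"grip": 0},
    {"tx": 0,"ty": 0,"tz": 0,"rx": 0,"ry": 0,"rz": 0,"grip": 0}
  ]
}}

```text
t: 3.82
eef_pos: [553.5, -155.5, 24.4]
tcp_rot: [-1.571, -0.0, -0.009]
ft_force: [-1.8, 3.6, 8.3]
opening: 0.125
```

```bash
python3 - <<'E'
from box import *
snap("wrist","w4")
b,r,P=box("w4",190,370,20,262); print(b,r)
p,rot,s=pose(); print(p,rot,s["ft_force"])
F=P[0:90,100:460].reshape(-1,3)
f=F[(F[:,2]>2)&(F[:,2]<32)&(abs(F[:,0]-555)<50)&(abs(F[:,1]+34)<3)]
print(len(f)); 
if len(f)>50: k=np.polyfit(f[:,0],f[:,1],1);print(k,np.polyval(k,555))
t=F[(abs(F[:,2]-73)<3)]; print(len(t),np.percentile(t[:,0],[1,99]) if len(t) else 0)
E
```

```text
[[ 515.4464   -143.52512 ]
 [ 590.34033  -144.32245 ]
 [ 591.52295   -33.23575 ]
 [ 516.629     -32.438416]] ((553.4846801757812, -88.38043212890625), (111.0929946899414, 74.898193359375), 89.39004516601562)
[ 553.52345265 -155.49142685   24.31926674] [-1.57044288e+00  6.77049483e-06 -9.35621563e-03] [-1.34190997  3.76944002  7.99138267]
1231
[-1.14225745e-02 -2.68489019e+01] -33.18843082033713
7220 [537.84767229 571.99471388]
```

View pics/w4.png

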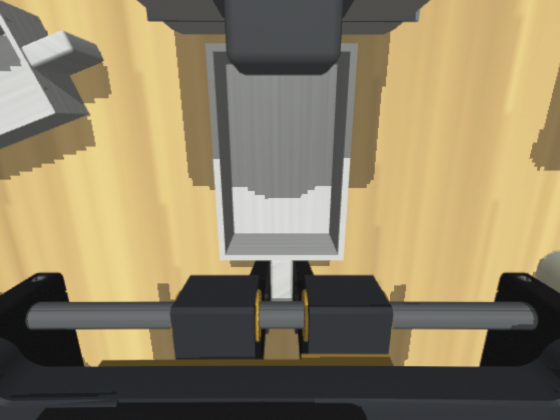

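```bash
cat >> box.py <<'E'
def sides(P,y0,y1,xc):
    Q=P[:300].reshape(-1,3);Q=Q[(abs(Q[:,2]-34)<2.5)&(Q[:,1]>y0)&(Q[:,1]<y1)&(abs(Q[:,0]-xc)<36)]
    bins=np.arange(y0,y1,4);L=[];Rr=[]
    for a in bins:
        s=Q[(Q[:,1]>=a)&(Q[:,1]<a+4)]
        if len(s)<4: continue
        L.append((a+2,s[:,0].min()));Rr.append((a+2,s[:,0].max()))
    L=np.array(L);Rr=np.array(Rr)
    return np.polyfit(L[:,0],L[:,1],1),np.polyfit(Rr[:,0],Rr[:,1],1)
E
python3 - <<'E'
from box import *
b,r,P=box("w4",190,370,20,262)
l,rr=sides(P,-135,-60,554)
for y in (-120,-42): print(y,np.polyval(l,y),np.polyval(rr,y),(np.polyval(l,y)+np.polyval(rr,y))/2)
print(l,rr)
Q=P[:60].reshape(-1,3)
for y in(-52,-48,-44,-40):
    s=Q[(abs(Q[:,2]-73)<3)&(abs(Q[:,1]-y)<2)];print(y,len(s),np.percentile(s[:,0],[1,99]))
Q=P[30:60].reshape(-1,3);
for x0 in(526,580):
    s=Q[(abs(Q[:,2]-34)<2.5)&(abs(Q[:,0]-x0)<6)];print("back y",x0,np.percentile(s[:,1],[50,95,99]),len(s))
E
```

```text
-120 521.8480705486553 585.8171922678198 553.8326314082376
-42 522.442354568574 586.5154853772503 554.4789199729122
[7.61902590e-03 5.22762354e+02] [8.95247576e-03 5.86891489e+02]
-52 1687 [537.85283075 571.97259678]
-48 1730 [537.6458352  571.94910049]
-44 1790 [537.86844239 572.12567992]
-40 1550 [537.83077749 572.11191745]
back y 526 [-43.4056335  -41.32042616 -41.08926759] 246
back y 580 [-43.90825877 -41.88751789 -41.72365538] 193
```

Request:
{"method": "move_arm", "body": {
  "rows": [
    {"tx": 0.04,"ty": 0,"tz": 0.3,"rx": 0,"ry": 0.001,"rz": 0,"grip": 0},
    {"tx": 0,"ty": 0,"tz": 0.25,"rx": 0,"ry": 0,"rz": 0,"grip": 0},
    {"tx": 0,"ty": 0,"tz": 0.15,"rx": 0,"ry": 0,"rz": 0,"grip": 0},
    {"tx": 0,"ty": 0,"tz": 0,"rx": 0,"ry": 0,"rz": 0,"grip": 0}
  ]
}}

```text
t: 4.2
eef_pos: [554.6, -149.3, 24.4]
tcp_rot: [-1.572, -0.001, -0.01]
ft_force: [-0.7, -1.2, 5.7]
opening: 0.124
```

Request:
{"method": "move_arm", "body": {
  "rows": [
    {"tx": 0,"ty": 0,"tz": 0.07,"rx": 0,"ry": 0,"rz": 0,"grip": 0},
    {"tx": 0,"ty": 0,"tz": 0.05,"rx": 0,"ry": 0,"rz": 0,"grip": 0},
    {"tx": 0,"ty": 0,"tz": 0.03,"rx": 0,"ry": 0,"rz": 0,"grip": 0},
    {"tx": 0,"ty": 0,"tz": 0,"rx": 0,"ry": 0,"rz": 0,"grip": 0}
  ]
}}

```text
t: 4.53
eef_pos: [554.7, -148.1, 24.4]
tcp_rot: [-1.572, -0.002, -0.01]
ft_force: [0.0, -3.4, 4.7]
opening: 0.124
```

Request:
{"method": "move_arm", "body": {
  "rows": [
    {"tx": 0,"ty": 0,"tz": 0.03,"rx": 0,"ry": 0,"rz": 0,"grip": 0},
    {"tx": 0,"ty": 0,"tz": 0.03,"rx": 0,"ry": 0,"rz": 0,"grip": 0},
    {"tx": 0,"ty": 0,"tz": 0,"rx": 0,"ry": 0,"rz": 0,"grip": 0}
  ]
}}

```text
t: 4.78
eef_pos: [554.6, -147.6, 24.4]
tcp_rot: [-1.572, -0.002, -0.01]
ft_force: [-0.5, -4.9, 5.2]
opening: 0.126
```

Request:
{"method": "move_arm", "body": {
  "rows": [
    {"tx": 0,"ty": 0,"tz": 0.04,"rx": 0,"ry": 0,"rz": 0,"grip": 0},
    {"tx": 0,"ty": 0,"tz": 0.04,"rx": 0,"ry": 0,"rz": 0,"grip": 0},
    {"tx": 0,"ty": 0,"tz": 0,"rx": 0,"ry": 0,"rz": 0,"grip": 0}
  ]
}}

```text
t: 5.03
eef_pos: [554.7, -147.2, 24.4]
tcp_rot: [-1.572, -0.002, -0.01]
ft_force: [-0.8, -7.6, 4.6]
opening: 0.124
```

Request:
{"method": "move_arm", "body": {
  "rows": [
    {"tx": 0,"ty": 0,"tz": 0.06,"rx": 0,"ry": 0,"rz": 0,"grip": 0},
    {"tx": 0,"ty": 0,"tz": 0.06,"rx": 0,"ry": 0,"rz": 0,"grip": 0},
    {"tx": 0,"ty": 0,"tz": 0,"rx": 0,"ry": 0,"rz": 0,"grip": 0}
  ]
}}

```text
t: 5.28
eef_pos: [554.7, -147.1, 24.4]
tcp_rot: [-1.573, -0.002, -0.01]
ft_force: [-3.0, -17.4, 5.2]
opening: 0.125
```

```bash
python3 - <<'E'
from box import *
snap("wrist","w5");p,rot,s=pose(); print(p,rot,s["ft_force"],s["moment"])
b,r,P=box("w5",190,370,20,262)
l,rr=sides(P,-128,-58,554.5);print(l,rr)
for y in (-120,-34): print(y,np.polyval(l,y),np.polyval(rr,y),(np.polyval(l,y)+np.polyval(rr,y))/2)
Q=P[5:70].reshape(-1,3);Q=Q[Q[:,0]>0]
for x0 in(529,580):
    s=Q[(abs(Q[:,2]-34)<2)&(abs(Q[:,0]-x0)<4)];print("rim y",x0,np.percentile(s[:,1],[1,50,95,99]),len(s))
for x0 in(515,595):
    s=Q[(Q[:,2]>8)&(Q[:,2]<50)&(abs(Q[:,0]-x0)<5)&(abs(Q[:,1]+33)<4)];print("face y",x0,np.percentile(s[:,1],[5,50,95]),len(s))
cv2.imwrite("pics/w5c.png",cv2.resize(load("w5")[0][0:110,180:380],None,fx=4,fy=4,interpolation=cv2.INTER_CUBIC))
E
```

```text
[ 554.67315901 -147.08093493   24.37884736] [-1.57339643 -0.00199652 -0.01008587] [ -3.53252101 -17.1713999    4.74500574] [-2.64806171  0.65812595  0.08757607]
[8.38490294e-03 5.23875845e+02] [8.80447732e-03 5.87870980e+02]
-120 522.8696566958815 586.8144422494893 554.8420494726854
-34 523.5907583487613 587.5716272993652 555.5811928240632
rim y 529 [-42.60462694 -34.9230226  -32.84296924 -32.6823062 ] 195
rim y 580 [-36.52851946 -34.67607093 -33.27648735 -33.15397632] 112
face y 515 [-32.97991022 -32.69741922 -32.42299932] 497
face y 595 [-33.90608653 -33.59068191 -33.33499399] 507
```

View pics/w5c.png

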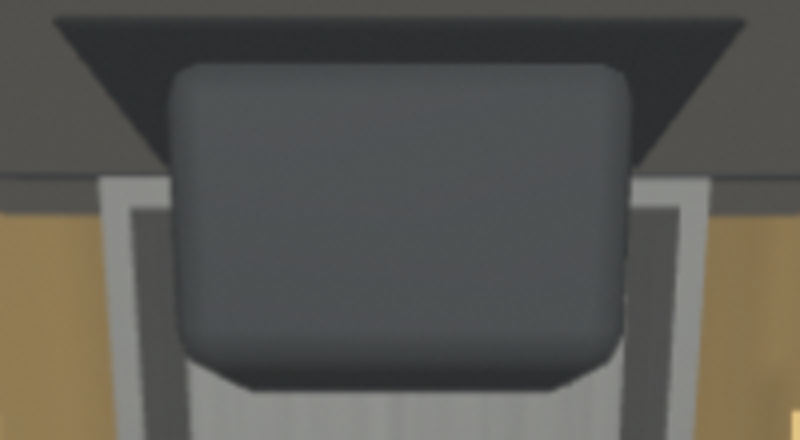

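The box is flush: the back rim is at y -32.8 and -33.2, and the face at -32.7 and -33.6. The centre is within about 0.5 mm, and the mill pushes back with 17 N. I'll relax the push and release.

Request:
{"method": "move_arm", "body": {
  "rows": [
    {"tx": 0,"ty": 0,"tz": -0.1,"rx": 0,"ry": 0,"rz": 0,"grip": 0},
    {"tx": 0,"ty": 0,"tz": 0,"rx": 0,"ry": 0,"rz": 0,"grip": 0},
    {"tx": 0,"ty": 0,"tz": 0,"rx": 0,"ry": 0,"rz": 0,"grip": 0}
  ]
}}

```text
t: 5.58
eef_pos: [554.6, -147.1, 24.4]
tcp_rot: [-1.572, -0.002, -0.01]
ft_force: [-1.5, -8.2, 5.3]
opening: 0.124
```

Request:
{"method": "move_arm", "body": {
  "rows": [
    {"tx": 0,"ty": 0,"tz": -0.03,"rx": 0,"ry": 0,"rz": 0,"grip": 0},
    {"tx": 0,"ty": 0,"tz": 0,"rx": 0,"ry": 0,"rz": 0,"grip": 15},
    {"tx": 0,"ty": 0,"tz": 0,"rx": 0,"ry": 0,"rz": 0,"grip": 25},
    {"tx": 0,"ty": 0,"tz": 0,"rx": 0,"ry": 0,"rz": 0,"grip": 35},
    {"tx": 0,"ty": 0,"tz": 0,"rx": 0,"ry": 0,"rz": 0,"grip": 45},
    {"tx": 0,"ty": 0,"tz": 0,"rx": 0,"ry": 0,"rz": 0,"grip": 45}
  ]
}}

```text
t: 6.08
eef_pos: [553.9, -145.9, 23.5]
tcp_rot: [-1.571, 0.0, -0.011]
ft_force: [0.4, 0.1, -0.3]
opening: 0.378
```

```bash
python3 - <<'E'
from box import *
snap("wrist","w6");p,rot,s=pose(); print(p,rot,s["ft_force"],s["opening"])
b,r,P=box("w6",190,370,20,262)
l,rr=sides(P,-128,-58,554.5);print(l,rr)
for y in (-120,-34): print(y,np.polyval(l,y),np.polyval(rr,y),(np.polyval(l,y)+np.polyval(rr,y))/2)
Q=P[5:70].reshape(-1,3);Q=Q[Q[:,0]>0]
for x0 in(529,580):
    s=Q[(abs(Q[:,2]-34)<2)&(abs(Q[:,0]-x0)<4)];print("rim y",x0,np.percentile(s[:,1],[1,50,95,99]),len(s))
for x0 in(515,595):
    s=Q[(Q[:,2]>8)&(Q[:,2]<50)&(abs(Q[:,0]-x0)<5)&(abs(Q[:,1]+33)<4)];print("face y",x0,np.percentile(s[:,1],[5,50,95]),len(s))
Q=P[:80].reshape(-1,3)
for y in(-52,-48,-44,-40):
    s=Q[(abs(Q[:,2]-73)<3)&(abs(Q[:,1]-y)<2)];print(y,len(s),np.percentile(s[:,0],[1,99]).mean())
E
```

```text
[ 553.92092857 -145.93689657   23.5017209 ] [-1.57075228e+00  2.79153529e-04 -1.07762422e-02] [ 0.56475578  0.53669746 -0.36838786] 0.40894244216679465
[9.19641105e-03 5.23901111e+02] [9.02112225e-03 5.87873204e+02]
-120 522.7975413954695 586.7906688460014 554.7941051207354
-34 523.5884327455423 587.566485359109 555.5774590523256
rim y 529 [-41.56096365 -34.93673061 -32.6890825  -32.53554729] 201
rim y 580 [-36.76925258 -34.80357567 -33.31911547 -33.11386521] 117
face y 515 [-32.97365533 -32.68039659 -32.42741221] 494
face y 595 [-33.8631226  -33.58259441 -33.30546754] 493
-52 237 555.2218502943406
-48 1575 555.0193163742862
-44 1650 555.0053809935894
-40 1733 555.0158763211807
```

The box stayed flush after release: lateral error is about 0.5 mm and yaw about 0.1° off. Next I'll go up and over the dial.

Request:
{"method": "move_arm", "body": {
  "rows": [
    {"tx": 0,"ty": -2,"tz": 0,"rx": 0,"ry": 0,"rz": 0,"grip": 45},
    {"tx": 0,"ty": -4,"tz": 0,"rx": 0,"ry": 0,"rz": 0,"grip": 45},
    {"tx": 0,"ty": -4,"tz": 0,"rx": 0,"ry": 0,"rz": 0,"grip": 45},
    {"tx": 0,"ty": -4,"tz": 0,"rx": 0,"ry": 0,"rz": 0,"grip": 45},
    {"tx": 0,"ty": -4,"tz": 0,"rx": 0,"ry": 0,"rz": 0,"grip": 45},
    {"tx": 0,"ty": -2.7,"tz": 3,"rx": 0,"ry": 0,"rz": 0,"grip": 45},
    {"tx": 0,"ty": 0,"tz": 4,"rx": 0,"ry": 0,"rz": 0,"grip": 45},
    {"tx": 0,"ty": 0,"tz": 4,"rx": 0,"ry": 0,"rz": 0,"grip": 45},
    {"tx": 0,"ty": 0,"tz": 4,"rx": 0,"ry": 0,"rz": 0,"grip": 45},
    {"tx": 0,"ty": 0,"tz": 4,"rx": 0,"ry": 0,"rz": 0,"grip": 45}
  ]
}}

```text
t: 6.97
eef_pos: [555.6, 45.7, 230.9]
tcp_rot: [-1.571, -0.0, -0.011]
ft_force: [1.4, -0.5, 0.6]
opening: 0.45
```

Request:
{"method": "move_arm", "body": {
  "rows": [
    {"tx": 0,"ty": 0,"tz": 3.5,"rx": 0,"ry": 0,"rz": 0,"grip": 45},
    {"tx": 0,"ty": 0,"tz": 2.5,"rx": 0,"ry": 0,"rz": 0,"grip": 45},
    {"tx": 0,"ty": 0,"tz": 0,"rx": 0,"ry": 0,"rz": 0,"grip": 45},
    {"tx": 0,"ty": 0,"tz": 0,"rx": 0,"ry": 0,"rz": 0,"grip": 45}
  ]
}}

```text
t: 7.3
eef_pos: [556.4, 105.1, 230.5]
tcp_rot: [-1.571, 0.0, -0.008]
ft_force: [0.6, -0.5, -0.5]
opening: 0.452
```

```bash
python3 - <<'E'
from box import *
p,d,c=snap("wrist","w7");q,rot,s=pose(); print(q,rot,s["ft_force"],s["opening"])
yy,xx=np.mgrid[0:420,0:560]
P=depthpt(c,np.c_[xx.ravel(),yy.ravel()],d.ravel()).reshape(420,560,3)
m=(abs(P[...,2]-165)<4)&(abs(P[...,0]-556)<40)&(abs(P[...,1]-116)<45)&(d>0)
r=cv2.minAreaRect(P[m][:,:2].astype(np.float32));print(m.sum(),r,cv2.boxPoints(r),np.median(P[m][:,2]))
print(xx[m].min(),xx[m].max(),yy[m].min(),yy[m].max())
E
```

```text
[556.54672452 104.1046356  230.49461161] [-1.57107989e+00  2.63178395e-04 -9.80090411e-03] [ 0.44437319 -0.30035478  0.56847821] 0.4502296840891895
976 ((557.1229858398438, 117.26433563232422), (51.4351921081543, 11.30293083190918), 89.16987609863281) [[551.0995   91.63132]
 [562.40125  91.46756]
 [563.1465  142.89735]
 [551.8447  143.06111]] 164.13770736377666
275 290 184 248
```

View pics/w7.png

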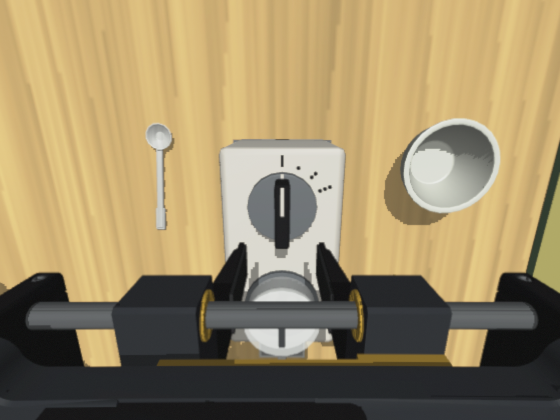

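The dial bar is at px (282,215), which gives (557.1,117.3), 51.4x11.3 mm, top at 164 mm. The dots run clockwise from the pointer. I'll descend to TCP z of about 158.5, which keeps the fingertips about 2 mm above the skirt.

Request:
{"method": "move_arm", "body": {
  "rows": [
    {"tx": 0,"ty": 1,"tz": 1.3,"rx": 0,"ry": 0,"rz": 0,"grip": 45},
    {"tx": 0.03,"ty": 2,"tz": 0,"rx": 0,"ry": 0,"rz": 0,"grip": 45},
    {"tx": 0,"ty": 2,"tz": 0,"rx": 0,"ry": 0,"rz": 0,"grip": 45},
    {"tx": 0,"ty": 1.5,"tz": 0,"rx": 0,"ry": 0,"rz": 0,"grip": 45},
    {"tx": 0,"ty": 0.6,"tz": 0,"rx": 0,"ry": 0,"rz": 0,"grip": 45},
    {"tx": 0,"ty": 0,"tz": 0,"rx": 0,"ry": 0,"rz": 0,"grip": 45},
    {"tx": 0,"ty": 0,"tz": 0,"rx": 0,"ry": 0,"rz": 0,"grip": 45}
  ]
}}

```text
t: 7.93
eef_pos: [557.4, 116.6, 159.7]
tcp_rot: [-1.571, 0.0, -0.012]
ft_force: [0.2, 0.3, -0.3]
opening: 0.449
```

```bash
python3 - <<'E'
from h import *
snap("wrist","w8");print(pose()[:2])
E
```

```text
(array([557.54637726, 116.68098663, 160.19951281]), array([-1.57080030e+00, -7.84415318e-04, -1.16414902e-02]))
```

View pics/w8.png

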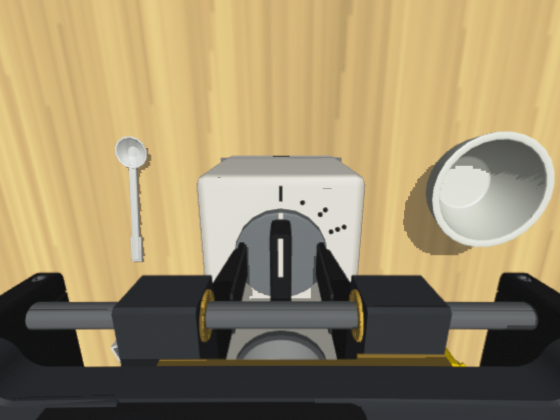

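The bar at (281,255) is between the fingers. I'll lower 1.5 mm and close.

Request:
{"method": "move_arm", "body": {
  "rows": [
    {"tx": -0.04,"ty": 0.15,"tz": 0.04,"rx": 0,"ry": 0,"rz": 0,"grip": 30},
    {"tx": 0,"ty": 0,"tz": 0,"rx": 0,"ry": 0,"rz": 0,"grip": 15},
    {"tx": 0,"ty": 0,"tz": 0,"rx": 0,"ry": 0,"rz": 0,"grip": 0},
    {"tx": 0,"ty": 0,"tz": 0,"rx": 0,"ry": 0,"rz": 0,"grip": 0},
    {"tx": 0,"ty": 0,"tz": 0,"rx": 0,"ry": 0,"rz": 0,"grip": 0},
    {"tx": 0,"ty": 0,"tz": 0,"rx": 0,"ry": 0,"rz": 0,"grip": 0}
  ]
}}

```text
t: 8.48
eef_pos: [556.9, 117.4, 158.3]
tcp_rot: [-1.571, -0.001, -0.011]
ft_force: [-0.7, -0.7, 1.2]
opening: 0.121
```

Request:
{"method": "move_arm", "body": {
  "rows": [
    {"tx": 0,"ty": 0,"tz": 0,"rx": 0,"ry": 0.06,"rz": 0,"grip": 0},
    {"tx": 0,"ty": 0,"tz": 0,"rx": 0,"ry": 0.06,"rz": 0,"grip": 0},
    {"tx": 0,"ty": 0,"tz": 0,"rx": 0,"ry": 0.06,"rz": 0,"grip": 0},
    {"tx": 0,"ty": 0,"tz": 0,"rx": 0,"ry": 0.06,"rz": 0,"grip": 0},
    {"tx": 0,"ty": 0,"tz": 0,"rx": 0,"ry": 0.06,"rz": 0,"grip": 0},
    {"tx": 0,"ty": 0,"tz": 0,"rx": 0,"ry": 0.06,"rz": 0,"grip": 0},
    {"tx": 0,"ty": 0,"tz": 0,"rx": 0,"ry": 0.04,"rz": 0,"grip": 0},
    {"tx": 0,"ty": 0,"tz": 0,"rx": 0,"ry": 0,"rz": 0,"grip": 0}
  ]
}}

```text
t: 9.15
eef_pos: [557.2, 117.3, 158.3]
tcp_rot: [-1.57, -0.001, -0.413]
ft_force: [2.5, -0.5, 0.9]
opening: 0.124
```

```bash
python3 - <<'E'
from h import *
snap("wrist","w9");p,r,s=pose();print(p,r,s["ft_force"],s["moment"])
E
```

```text
[557.21243825 117.29620968 158.32151486] [-1.57046099e+00 -1.13687926e-03 -4.10087887e-01] [ 2.5469645  -0.31947588  0.8647923 ] [-0.17980217 -0.48834996  0.0949041 ]
```

View pics/w9.png

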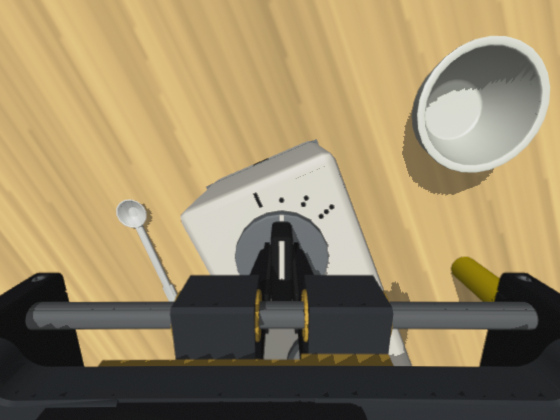

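The pointer at (282,225) lines up with the single dot at (281,200), so the dial follows the gripper. I'll continue.

Request:
{"method": "move_arm", "body": {
  "rows": [
    {"tx": 0,"ty": 0,"tz": 0,"rx": 0,"ry": 0.08,"rz": 0,"grip": 0},
    {"tx": 0,"ty": 0,"tz": 0,"rx": 0,"ry": 0.08,"rz": 0,"grip": 0},
    {"tx": 0,"ty": 0,"tz": 0,"rx": 0,"ry": 0.08,"rz": 0,"grip": 0},
    {"tx": 0,"ty": 0,"tz": 0,"rx": 0,"ry": 0.08,"rz": 0,"grip": 0},
    {"tx": 0,"ty": 0,"tz": 0,"rx": 0,"ry": 0.08,"rz": 0,"grip": 0},
    {"tx": 0,"ty": 0,"tz": 0,"rx": 0,"ry": 0.08,"rz": 0,"grip": 0},
    {"tx": 0,"ty": 0,"tz": 0,"rx": 0,"ry": 0.08,"rz": 0,"grip": 0},
    {"tx": 0,"ty": 0,"tz": 0,"rx": 0,"ry": 0.08,"rz": 0,"grip": 0},
    {"tx": 0,"ty": 0,"tz": 0,"rx": 0,"ry": 0.08,"rz": 0,"grip": 0},
    {"tx": 0,"ty": 0,"tz": 0,"rx": 0,"ry": 0.08,"rz": 0,"grip": 0}
  ]
}}

```text
t: 10.03
eef_pos: [557.6, 116.9, 158.3]
tcp_rot: [-1.569, -0.002, -1.213]
ft_force: [4.5, -4.4, -0.3]
opening: 0.125
```

Request:
{"method": "move_arm", "body": {
  "rows": [
    {"tx": 0,"ty": 0,"tz": 0,"rx": 0,"ry": 0.015,"rz": 0,"grip": 0},
    {"tx": 0,"ty": 0,"tz": 0,"rx": 0,"ry": 0,"rz": 0,"grip": 0},
    {"tx": 0,"ty": 0,"tz": 0,"rx": 0,"ry": 0,"rz": 0,"grip": 0}
  ]
}}

```text
t: 10.28
eef_pos: [557.7, 116.8, 158.3]
tcp_rot: [-1.569, -0.001, -1.224]
ft_force: [4.2, -4.4, 0.1]
opening: 0.125
```

```bash
python3 - <<'E'
from h import *
p,d,c=snap("wrist","w10");snap("top","t10");snap("side","s10");q,r,s=pose();print(q,r,s["ft_force"],s["moment"],s["opening"])
yy,xx=np.mgrid[0:420,0:560]
P=depthpt(c,np.c_[xx.ravel(),yy.ravel()],d.ravel()).reshape(420,560,3)
m=(abs(P[...,2]-165)<4)&(np.hypot(P[...,0]-557,P[...,1]-117)<32)&(d>0)&(abs(xx-282)<13)&(yy<262)
rr=cv2.fitLine(P[m][:,:2].astype(np.float32),cv2.DIST_HUBER,0,.01,.01).ravel();print(m.sum(),rr,np.pi/2-.01-np.arctan2(rr[1],rr[0])%np.pi)
E
```

```text
[557.64891465 116.81183097 158.33374846] [-1.56910550e+00 -1.48734012e-03 -1.22392907e+00] [ 3.57336026 -3.77573915 -0.80696736] [-0.76530267 -0.82424273  0.08693507] 0.12431890561408547
589 [9.55731690e-01 2.94239521e-01 5.75166565e+02 1.23407745e+02] 1.2621367
```

View pics/w10.png

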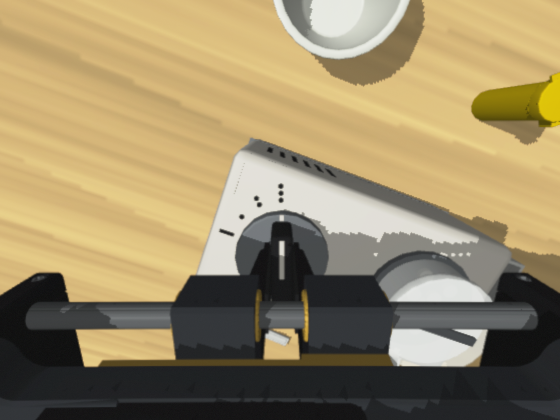

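View pics/s10.png

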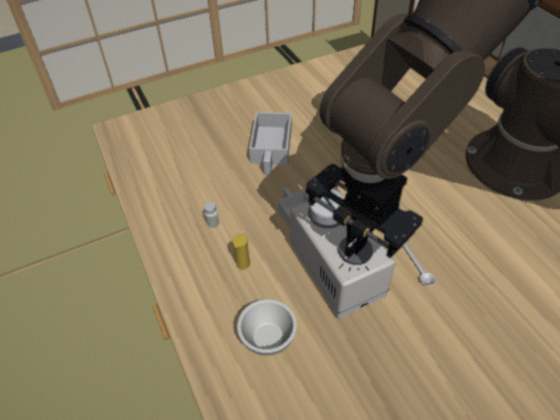

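View pics/t10.png

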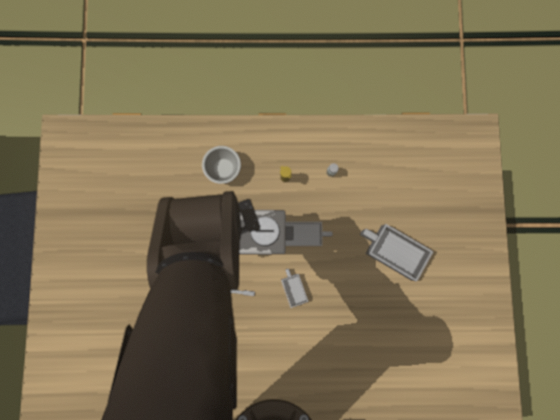

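The wrist view shows the pointer at (282,230) in line with the three dots at (281,193), with the gripper turned 1.21 rad. In the top view the box at (303,235) still touches the mill face at x≈286. Nothing else has moved. I'll hand it in.

```bash
python3 - <<'E'
from h import *
p,r,s=pose();print(s["t"],r,s["opening"]); print(env.job_done())
E
```

```text
10.4333 [-1.56910550e+00 -1.48734012e-03 -1.22392907e+00] 0.12431890561408547
the job is handed in; nothing more can be done
None
```

The catch box is docked against the mill and the job was handed in at 10.4 s, with the gripper still holding the dial at the third click.

- **Catch box:** I picked the right box by its size (64 x 128 mm with rib), gripped the rib and squared it up. I slid it against the outlet face until the mill pushed back with about 17 N, then let go. After release it was still flush, about 0.5 mm off the chute's centre and about 0.1° off square. In the last top view it still touched the mill, though that was a check by eye, not a measurement.
- **Dial:** I gripped the bar and turned it clockwise past one and two dots to three. The wrist camera shows the pointer at the three dots, and the gripper has turned 1.21 rad. A rough fit to the depth image gave 1.26 rad instead; both are above the 1.08 rad needed and short of the 1.30 end stop.
- **Other checks:** The mortar, vial, tube and spoon were not touched. The first move calls were refused because rows were missing keys; nothing moved, and I resent them.

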